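# Stack two dished spring washers face to face on an arbor and snap the cam lever shut

## Robot

A 6-joint arm with a two-finger parallel gripper is mounted at the origin on the work surface; the furniture and walls round the work are solid. World frame = base frame: x ahead of the robot, y to its left, z up, the work surface at z = 0. Lengths are in mm, angles in rad, forces in N, time in s.
With the tool pointing down it reaches from about 375 to 825 mm from the base axis. Payload 5.5 kg.
Tool frame: the origin (TCP) lies at the centre of the arm's flange, where the gripper is bolted on; the fingertips stand 173 mm ahead of it and the grasp point (between the pads) lies 155 mm ahead of it; z points along the fingers, y is the line along which they close (so a half turn about z gives the same grasp; the last joint's range is limited). The gripper opens to 85 mm and grips with 20 to 120 N. Pads are 22 mm wide; open, the fingers measure 114 mm over their backs; the gripper's body (76 mm by 85 mm) begins 54 mm behind the grasp point. The pads swing forward as they close: fully open they stand 13 mm farther back than shut.
Start: joints at [-1.341, 0.314, -0.047, 1.21, 0, 1.571], TCP at [136.667, -584.224, 404.699] pointing down, gripper open.
Joint ranges: [-2.67, 2.67], [-0.69, 1.73], [-1.03, 1.25], [-2.08, 2.16], [-1.42, 1.45], [-3.14, 3.14]. Speed limits (rad/s): [2.39, 2.39, 3.01, 3.14, 3.14, 3.14].

## Interface

Orientations are given as [roll, pitch, yaw] about the fixed x, y, z axes, in that order (R = Rz(yaw) Ry(pitch) Rx(roll)).
In Python, from cell import arm gives the robot as it stands. Calls block until the motion is done:
- arm.move_ptp(position, orientation): joint-space move of the TCP to a pose.
- arm.move_linear(position, feed=150, orientation=None, force_limit=None): straight line of the TCP; orientation=None keeps the orientation; feed is the mean speed in mm/s. With force_limit (N) it stops when the force on the tool has changed by that much, and returns True; else False.
- arm.goto_joints(angles): joint-space move.
- arm.grip(opening): finger opening in mm; the grip force is fixed at half the most; returns when the fingers have stopped.
- arm.wait(seconds).
- arm.inverse_kinematics(position, orientation): joint angles nearest the present ones, or None.
- arm.capture(name): name is "scene" or "side" or "wrist"; returns the picture (384x512x3 uint8, blue, green, red); there is no depth.
- arm.camera_model(name): a dict with "fx", "fy", "cx", "cy" (pixels), "cam_to_world" (4x4, takes a point from camera to world coordinates); the wrist camera has in their place "tool_from_camera" (4x4, takes a point from camera to tool coordinates, whose origin is the TCP and whose axes are the flange's). Camera axes: x right, y down, z forward; pixel columns grow to the right and rows downward; lengths in mm; the calibration is good to about 2 mm. A picture is of the moment at which its call begins: read the wrist's pose just before it. camera_model takes no time and is no camera call.
A pose or a line that the arm cannot do raises arm.Unreachable and nothing moves.
- arm.close_job(): hands the job in; it is judged then, once.
Trained networks look in the newest picture that a camera, given by its name, has taken for a name from the list of things; names that differ only in an ending like _2 or _b are one class to them, and where a whole thing is asked for, a point or a joint stands for the part that bears it (a point fixed in the world has none). Each returns a list of dicts, best first, with "p" (0 to 1); they miss things now and then, are a little off and sometimes report something else, mostly with a low value. They report only what shows in the picture. A call takes as long as a camera call. They do not tell look-alikes from the thing itself.
- arm.boxes_of(camera, label): "position" ([x, y, z] in mm, in the coordinates of the camera as it stood for that picture, good to about 4 mm: the middle of the surface that is visible of it).
Readings, each from a call of its own:
- arm.current_clock(): time.
- arm.current_q(): joint angles.
- arm.current_dq(): joint speeds.
- arm.current_joint_efforts(): joint torques, N m.
- arm.current_ee_pos(): TCP position.
- arm.current_tcp_rot(): TCP orientation.
- arm.current_force(): force on the tool from outside, world axes, zero at the start.
- arm.current_torque(): the same for the moment, N m.
- arm.current_width(): finger opening in mm.
- arm.current_gripper_force(): force on a finger pad.
Only numpy, scipy, OpenCV 4.12 (cv2) and the standard library are available. Lean on these libraries where they do the work, as an engineer would, in place of code of your own. Each camera call takes 0.05 s, during which the arm holds its last target. There are 200 camera calls.

## Task

Build the spring pack for the screen press on the horizontal arbor of the assembly fixture: slide the two dished steel washers onto it with their faces alternating, the first with its wide hollow rim flat against the backing plate, the second turned the other way so that the two narrow hubs meet, and both pushed up together against the plate. Then swing the cam lever over its high point until it snaps shut across the end of the pack, and let go. Do not drop a washer, and leave the ink pot, marker and red squeegee where they are.

Things in the scene. Friction and masses are not known exactly. Their poses are not given: they have to be found in the camera images.
- washer_a: Dished steel spring washer, standing on edge in cradle_a; identical to the other. Diameter 100; flat rim 10 thick (radius 34 to 50), then a cone to a narrow hub (diameter 46, bore 32). 30 long, 0.25 kg. Origin: on its axis in the wide hollow rim face. +x = its axis, from hollow side to hub (rim x 0 to 10, hub face x 30). Pinch the rim from above across the 10, tips 10 to 15 below its top.
- washer_b: Dished steel spring washer, standing on edge in cradle_b; identical to the other. Diameter 100; flat rim 10 thick (radius 34 to 50), then a cone to a narrow hub (diameter 46, bore 32). 30 long, 0.25 kg. Origin: on its axis in the wide hollow rim face. +x = its axis, from hollow side to hub (rim x 0 to 10, hub face x 30). Pinch the rim from above across the 10, tips 10 to 15 below its top.
- hub_a (a point): Centre of the narrow hub face of washer_a (x = 30 in its frame).
- hub_b (a point): Centre of the narrow hub face of washer_b (x = 30 in its frame).
- arbor_seat (a point): Where the axis of the fixed steel arbor meets the front face of the backing plate, 100 above the worktop. The arbor is level, 24 in diameter, and runs from here along -x of this frame, roughly towards the robot. +y is the side of the lever hinge. The finished pack spans x = 0 to -60 (rim, hub, hub, rim), with 40 between the two rims.
- arbor_nose (a point): Free end of the arbor, 79 along -x from arbor_seat: full diameter up to 66 from the plate, then a taper to 8 in diameter here. Washers go on over this end with 4 play all round and hang 4 low when let go.
- fixture: Assembly fixture, fixed to the worktop at a different place and up to 0.3 rad turned in each run; origin on the worktop below arbor_seat, same axes. Grey base 12 high; aluminium backing plate 104 wide, 14 thick (x = 0 to 14), its top 8 above the arbor axis, so fingers holding the top of a rim pass over it.
- cam_lever (a joint): Angle of the cam lever about its vertical hinge on the fixture. 0 = open (arm pointing out towards the robot, beside the arbor, clear of the washers); it grows counter-clockwise seen from above. High point at 1.0; 1.75 = snapped shut, the flat arm crossing in front of the pack. Its spring drives it back to 0 below the high point, on to 1.75 beyond it: about 4 N at the handle.
- lever_grip (a point): Point on the axis of the lever's upright round black handle, 95 above the worktop. The handle is 16 in diameter, its top is 110 above the worktop, and it stands at the end of the arm, 145 from the hinge; it can be pinched from above and turns freely between the fingers, or pushed. The arm (13 wide, 50 to 64 above the worktop) passes below the arbor when it closes.
- lever_hinge (a point): Point on the vertical hinge axis of the cam lever, 95 above the worktop.
- cradle_a: Fixed wooden cradle, 44 x 100 in plan, 22 high, in which washer_a stands: slot along its y, 11.4 wide, slot floor 10 above the worktop. Origin at the centre of its underside; the axis of the standing washer lies along its x axis.
- cradle_b: As cradle_a, with washer_b standing in it.
- ink_pot: Bystander: small pink ink pot with white snap lid, 69 x 63 x 50 high; origin under its centre.
- marker: Bystander: white marker pen with black cap, 126 long, 18 thick, lying flat; origin under its centre.
- squeegee: Bystander: flat red plastic squeegee blade, 176 x 46 x 8; origin under its centre.
Not all that is in view belongs to the job. What is shaped like the washer_b but turquoise is not meant.

How it is judged (in metres and radians):
On the way:
1. with the lever still open, both washers are on the arbor in the alternating pattern (first rim to the plate, hub to hub), within 12 mm of fully home (((y of washer_a in the frame of arbor_seat between -0.008 and 0.008 m and z of washer_a in the frame of arbor_seat between -0.01 and 0.008 m and y of washer_b in the frame of arbor_seat between -0.008 and 0.008 m and z of washer_b in the frame of arbor_seat between -0.01 and 0.008 m and y of hub_a in the frame of arbor_seat between -0.008 and 0.008 m and z of hub_a in the frame of arbor_seat between -0.01 and 0.008 m and y of hub_b in the frame of arbor_seat between -0.008 and 0.008 m and z of hub_b in the frame of arbor_seat between -0.01 and 0.008 m and x of washer_a in the frame of arbor_seat between -0.012 and 0.003 m and x of hub_a in the frame of arbor_seat between -0.042 and -0.027 m and x of hub_b in the frame of arbor_seat between -0.042 and -0.027 m and x of washer_b in the frame of arbor_seat between -0.072 and -0.057 m) or (y of washer_b in the frame of arbor_seat between -0.008 and 0.008 m and z of washer_b in the frame of arbor_seat between -0.01 and 0.008 m and y of washer_a in the frame of arbor_seat between -0.008 and 0.008 m and z of washer_a in the frame of arbor_seat between -0.01 and 0.008 m and y of hub_b in the frame of arbor_seat between -0.008 and 0.008 m and z of hub_b in the frame of arbor_seat between -0.01 and 0.008 m and y of hub_a in the frame of arbor_seat between -0.008 and 0.008 m and z of hub_a in the frame of arbor_seat between -0.01 and 0.008 m and x of washer_b in the frame of arbor_seat between -0.012 and 0.003 m and x of hub_b in the frame of arbor_seat between -0.042 and -0.027 m and x of hub_a in the frame of arbor_seat between -0.042 and -0.027 m and x of washer_a in the frame of arbor_seat between -0.072 and -0.057 m)) and value of joint cam_lever below 0.5 rad), for 0.2 s.
At the end, for the whole second after the job is handed in: Both washers at rest on the arbor, either one first: inner rim against the plate (within 6 mm), the two hubs meeting, outer rim face towards the free end 60 mm from the plate (up to 6 mm more); centred within 8 mm; cam lever snapped shut (1.68 rad or more) (((y of washer_a in the frame of arbor_seat between -0.008 and 0.008 m and z of washer_a in the frame of arbor_seat between -0.01 and 0.008 m and y of washer_b in the frame of arbor_seat between -0.008 and 0.008 m and z of washer_b in the frame of arbor_seat between -0.01 and 0.008 m and y of hub_a in the frame of arbor_seat between -0.008 and 0.008 m and z of hub_a in the frame of arbor_seat between -0.01 and 0.008 m and y of hub_b in the frame of arbor_seat between -0.008 and 0.008 m and z of hub_b in the frame of arbor_seat between -0.01 and 0.008 m and x of washer_a in the frame of arbor_seat between -0.006 and 0.003 m and x of hub_a in the frame of arbor_seat between -0.036 and -0.027 m and x of hub_b in the frame of arbor_seat between -0.036 and -0.027 m and x of washer_b in the frame of arbor_seat between -0.066 and -0.057 m) or (y of washer_b in the frame of arbor_seat between -0.008 and 0.008 m and z of washer_b in the frame of arbor_seat between -0.01 and 0.008 m and y of washer_a in the frame of arbor_seat between -0.008 and 0.008 m and z of washer_a in the frame of arbor_seat between -0.01 and 0.008 m and y of hub_b in the frame of arbor_seat between -0.008 and 0.008 m and z of hub_b in the frame of arbor_seat between -0.01 and 0.008 m and y of hub_a in the frame of arbor_seat between -0.008 and 0.008 m and z of hub_a in the frame of arbor_seat between -0.01 and 0.008 m and x of washer_b in the frame of arbor_seat between -0.006 and 0.003 m and x of hub_b in the frame of arbor_seat between -0.036 and -0.027 m and x of hub_a in the frame of arbor_seat between -0.036 and -0.027 m and x of washer_a in the frame of arbor_seat between -0.066 and -0.057 m)) and value of joint cam_lever above 1.68 rad and linear speed of each of washer_a, washer_b below 0.02 m/s); the robot touches nothing.
It fails at once if a washer is dropped (its centre below 35 mm over the worktop) (height (world z) of any of washer_a, washer_b below 0.035 m).
It fails at once if a bystander (ink pot, marker, squeegee) is moved by more than 30 mm (distance of any of ink_pot, marker, squeegee from where it was at the start of the episode above 0.03 m).
It also fails if it takes over 72 s, if anything falls off the work surface, if the arm or the gripper's body presses on something with over 40 N, if the wrist force passes 120 N, or if a joint passes its speed limit or range.

## Working session

There is one attempt and no reset: what is moved stays moved. The work goes in short steps, each a Python script; the robot and the scene stay as the last script left them, time stands still between calls to the robot, and variables do not carry over. Pictures are saved under pics/ and viewed, at most 10 in all, crops included, and the job is handed in when it is done.

```bash
mkdir -p pics; ls; cat > h.py <<'E'
import numpy as np, cv2
from cell import arm
from scipy.spatial.transform import Rotation as R
def world(cam,p):
    m=arm.camera_model(cam)
    if 'cam_to_world' in m: T=np.array(m['cam_to_world'])
    else:
        W=np.eye(4); W[:3,:3]=R.from_euler('xyz',arm.current_tcp_rot()).as_matrix(); W[:3,3]=arm.current_ee_pos()
        T=W@np.array(m['tool_from_camera'])
    return (T@np.r_[p,1])[:3]
E
python3 - <<'E'
from h import *
a=arm.capture('scene');b=arm.capture('side')
cv2.imwrite('pics/scene.png',cv2.resize(a,(800,600)));cv2.imwrite('pics/side.png',cv2.resize(b,(800,600)))
for c in ['scene','side']:
    m=arm.camera_model(c); T=np.array(m['cam_to_world']); print(c,m['fx'],m['cx'],m['cy'],T[:3,3].round(),T[:3,2].round(2))
    for l in ['washer_a','cradle_a','fixture','cam_lever','lever_grip','arbor_nose','arbor_seat','hub_a','lever_hinge','ink_pot','marker','squeegee']:
        try:
            for d in arm.boxes_of(c,l):
                p=np.array(d['position']); print(c,l,round(d['p'],2),world(c,p).round(), (p[:2]/p[2]*m['fx']+[m['cx'],m['cy']]).round())
        except Exception as e: print(c,l,repr(e)[:80])
print(arm.current_clock(),arm.current_tcp_rot(), arm.current_width())
E
```

```text
pics
scene 481.4806821702223 248.3459412743645 188.84857898477352 [ -161. -1071.   634.] [ 0.56  0.67 -0.48]
scene washer_a 0.7 [ 502. -424.   62.] [290. 215.]
scene washer_a 0.66 [ 238. -239.   45.] [146. 232.]
scene washer_a 0.54 [ 349. -252.   45.] [191. 217.]
scene washer_a 0.45 [ 557. -118.   69.] [225. 163.]
scene cradle_a 0.73 [ 349. -254.   13.] [192. 228.]
scene cradle_a 0.62 [ 484. -429.    8.] [286. 239.]
scene fixture 0.6 [ 612. -189.   26.] [257. 179.]
scene cam_lever 0.6 [ 554. -112.   61.] [223. 165.]
scene lever_grip 0.65 [ 558. -118.   66.] [225. 164.]
scene arbor_nose 0.91 [ 608. -184.   26.] [255. 179.]
scene arbor_nose 0.31 [ 485. -431.    9.] [286. 239.]
scene arbor_seat 0.78 [ 611. -187.   29.] [256. 178.]
scene hub_a 0.78 [ 241. -242.   49.] [148. 231.]
scene hub_a 0.6 [ 498. -427.   60.] [290. 217.]
scene hub_a 0.59 [ 352. -243.   42.] [190. 216.]
scene hub_a 0.41 [ 319. -107.   17.] [149. 208.]
scene lever_hinge 0.9 [ 614. -184.   26.] [257. 178.]
scene ink_pot 0.72 [ 639. -402.   43.] [323. 198.]
scene marker 0.67 [ 319. -410.   13.] [224. 264.]
scene squeeg
[... 690 characters left out ...]
6.   64.] [287. 229.]
side arbor_seat 0.45 [ 495. -433.   13.] [286. 247.]
side hub_a 0.94 [ 380. -249.   77.] [225. 194.]
side hub_a 0.82 [ 500. -426.   67.] [288. 228.]
side hub_a 0.72 [ 327. -153.   68.] [200. 181.]
side hub_a 0.57 [ 245. -259.   64.] [176. 208.]
side lever_hinge 0.65 [ 325. -418.   16.] [219. 255.]
side lever_hinge 0.59 [ 598. -173.   30.] [292. 181.]
side lever_hinge 0.16 [ 490. -109.   66.] [252. 166.]
side marker 0.57 [ 324. -418.   14.] [218. 255.]
side marker 0.27 [ 603. -181.   30.] [295. 182.]
side squeegee 0.74 [ 437. -545.    3.] [278. 286.]
side squeegee 0.46 [ 381. -251.   74.] [226. 195.]
1.3 [-3.14155005e+00 -2.76781964e-05  2.29786645e-01] 84.80408967445925
```

View pics/scene.png

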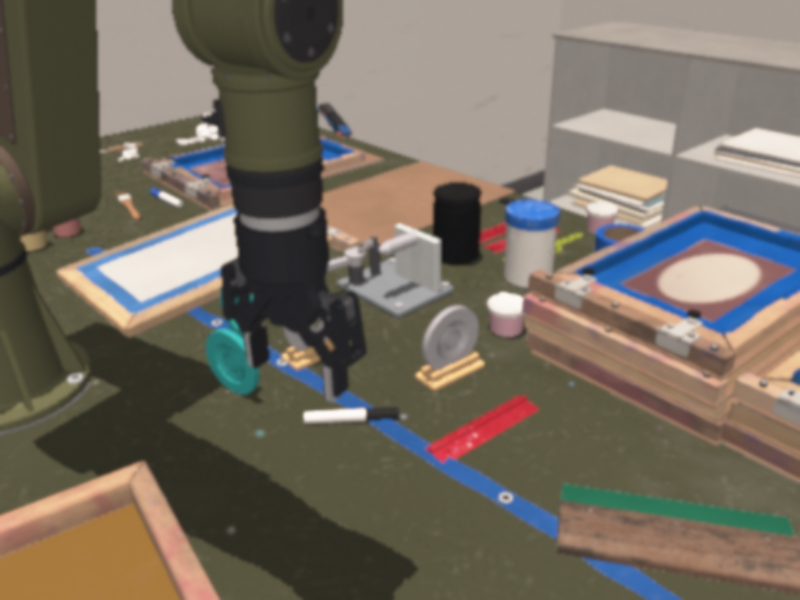

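View pics/side.png

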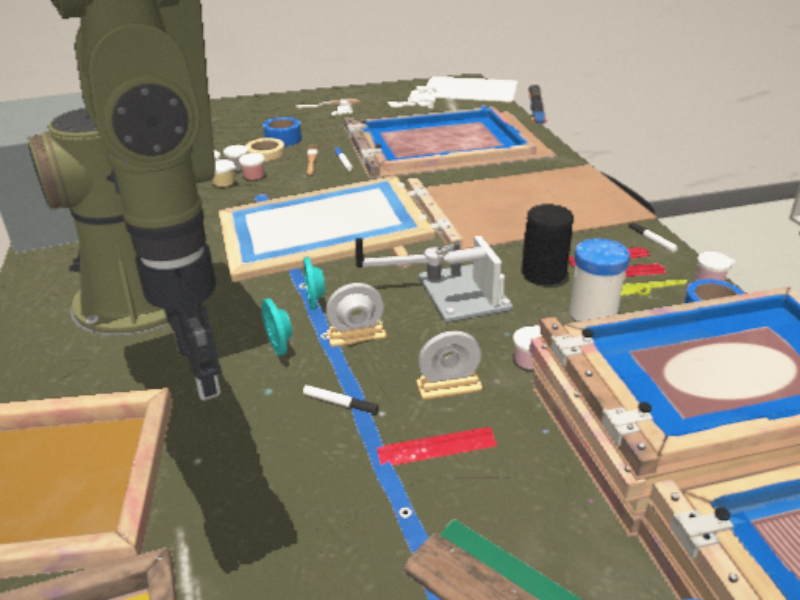

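The two grey washers stand in wooden cradles at side-view (354,308) and (450,360). The turquoise look-alikes are at (313,282) and (277,326), with no cradles. The fixture is at (465,275) and its lever handle at (360,250). The grey pair in cradles matches the task. I'll confirm it from above with the wrist camera.

```bash
python3 - <<'E'
from h import *
m=arm.camera_model('wrist'); print(m['fx'],m['cx'],m['cy'],np.array(m['tool_from_camera']).round(2).tolist())
import json
out=[]
for i,(x,y,z) in enumerate([(500,-170,420),(400,-340,420)]):
    # yaw so that camera stands behind; keep current tool yaw 0
    for yaw in (0.,):
        arm.move_ptp([x,y,z],[np.pi,0,yaw]); arm.wait(.2)
        W=np.eye(4); W[:3,:3]=R.from_euler('xyz',arm.current_tcp_rot()).as_matrix(); W[:3,3]=arm.current_ee_pos()
        T=W@np.array(m['tool_from_camera']); im=arm.capture('wrist'); np.savez(f'w{i}.npz',im=im,T=T)
        cv2.imwrite(f'pics/w{i}.png',cv2.resize(im,(800,600),interpolation=cv2.INTER_CUBIC)); print(T.round(2).tolist())
        for l in ['washer_a','cradle_a','lever_grip','fixture']:
            for d in arm.boxes_of('wrist',l):
                p=np.array(d['position']); print(l,round(d['p'],2),(T@np.r_[p,1])[:3].round(),((p[:2]/p[2]*m['fx']+[m['cx'],m['cy']])*800/512).round())
print(arm.current_clock())
E
```

```text
322.5447581073803 251.01174807664768 187.43229068955932 [[-0.0, -0.95, -0.32, 82.58], [1.0, -0.0, -0.0, -0.42], [0.0, -0.32, 0.95, 29.74], [0.0, 0.0, 0.0, 1.0]]
[[-0.0, -0.95, -0.32, 582.44], [-1.0, 0.0, 0.0, -170.35], [-0.0, 0.32, -0.95, 390.2], [0.0, 0.0, 0.0, 1.0]]
washer_a 0.94 [ 394. -241.   85.] [495. 411.]
washer_a 0.78 [ 254. -252.   56.] [491. 538.]
washer_a 0.61 [ 331. -128.   67.] [338. 470.]
washer_a 0.59 [ 503. -412.   77.] [772. 255.]
cradle_a 0.92 [ 516. -407.   14.] [709. 217.]
cradle_a 0.65 [ 409. -232.    9.] [468. 346.]
fixture 0.95 [ 602. -153.   11.] [368.  96.]
[[0.0, -0.95, -0.32, 483.48], [-1.0, -0.0, 0.0, -338.32], [-0.0, 0.32, -0.95, 390.27], [0.0, 0.0, 0.0, 1.0]]
washer_a 0.92 [ 501. -415.   91.] [532.  91.]
washer_a 0.7 [ 256. -259.   76.] [284. 451.]
washer_a 0.66 [ 391. -249.   86.] [251. 278.]
washer_a 0.61 [ 335. -138.   74.] [101. 351.]
cradle_a 0.7 [ 418. -255.   10.] [282. 215.]
cradle_a 0.68 [ 502. -405.   15.] [488.  97.]
lever_grip 0.79 [ 480. -102.   66.] [  7. 130.]
fixture 0.78 [ 549. -110.   12.] [52. 21.]
4.9917
```

View pics/w0.png

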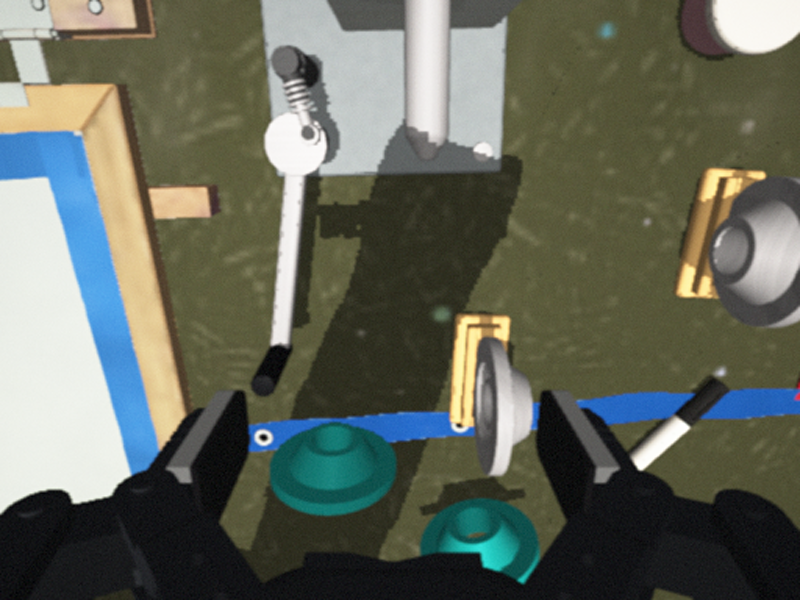

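View pics/w1.png

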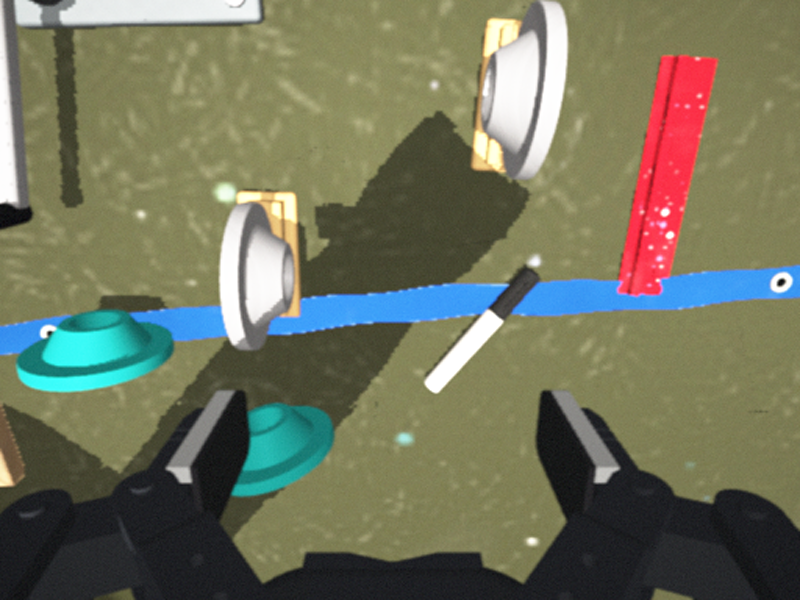

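w0 and w1 confirm the grey washers. The near one is at w1 (250,275), with its hub to image-right (-y). The far one is at w1 (525,90), with its hub to +y. The arbor is at w0 (427,80), the lever hinge at (297,143) and the handle top at (263,385). Next I'll take closer views for precise fitting.

```bash
python3 - <<'E'
from h import *
m=arm.camera_model('wrist')
tiles=[]
for n,x,y,yaw in [('N',335,-255,0),('F',430,-415,0),('A',545,-165,0),('B',570,-110,-np.pi/2)]:
    arm.move_ptp([x,y,400],[np.pi,0,yaw]); arm.wait(.25)
    W=np.eye(4); W[:3,:3]=R.from_euler('xyz',arm.current_tcp_rot()).as_matrix(); W[:3,3]=arm.current_ee_pos()
    T=W@np.array(m['tool_from_camera']); im=arm.capture('wrist'); np.savez(f'w{n}.npz',im=im,T=T)
    tiles.append(im)
cv2.imwrite('pics/m1.png',cv2.resize(np.vstack([np.hstack(tiles[:2]),np.hstack(tiles[2:])]),(800,600),interpolation=cv2.INTER_AREA))
print(arm.current_clock())
E
```

```text
12.3583
```

View pics/m1.png

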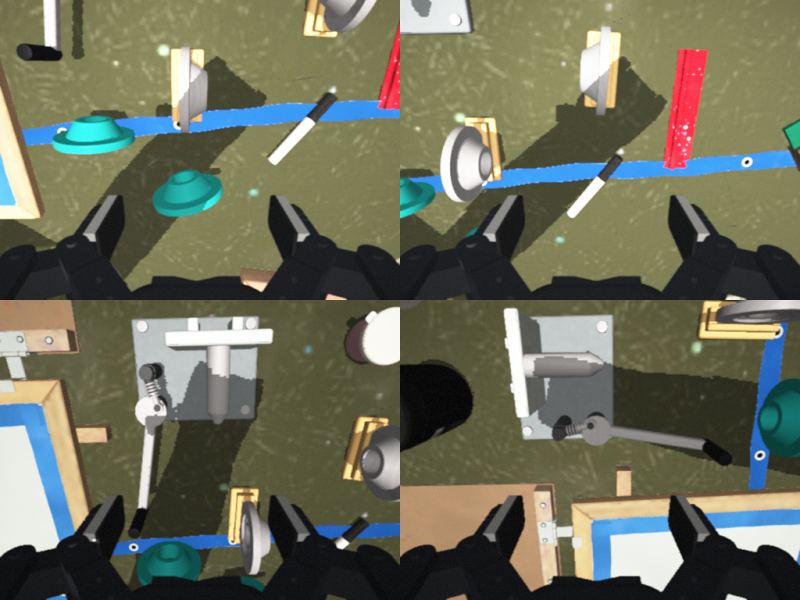

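```bash
cat > fit.py <<'E'
from h import *
from scipy.optimize import minimize
m=arm.camera_model('wrist'); K=np.array([[m['fx'],0,m['cx']],[0,m['fy'],m['cy']],[0,0,1]])
def load(n):
    d=np.load(f'w{n}.npz'); g=cv2.GaussianBlur(d['im'],(0,0),.8).astype(np.float32)
    gm=np.sqrt(sum(cv2.Sobel(g[...,c],cv2.CV_32F,1,0)**2+cv2.Sobel(g[...,c],cv2.CV_32F,0,1)**2 for c in range(3)))
    return d['im'],d['T'],np.minimum(gm,150)
def proj(T,P):
    q=(np.linalg.inv(T)@np.c_[P,np.ones(len(P))].T)[:3]; q=K@q; return (q[:2]/q[2]).T
def washer(p,T):
    x,y,a=p; t=np.linspace(-.1,np.pi+.1,120); C=np.array([x,y,60.]); ax=np.array([np.cos(a),np.sin(a),0]); l=np.array([-np.sin(a),np.cos(a),0])
    f=lambda s,r:C+ax*s+r*(np.outer(np.cos(t),l)+np.outer(np.sin(t),[0,0,1]))
    return np.vstack([f(0,50),f(10,50),f(30,23)[30:90]])
def fixture(p,T):
    x,y,a=p; M=R.from_euler('z',a).as_matrix(); O=np.array([x,y,0.]); s=np.linspace(0,1,60)[:,None]
    seg=lambda u,v:O+(np.array(u)*(1-s)+np.array(v)*s)@M.T
    v=M.T@(T[:3,3]-O)-[-40,0,100]; n=np.cross([1,0,0],v); n/=np.linalg.norm(n)
    b=np.array([0,0,100.]); X=np.array([1.,0,0]); out=[seg([0,-52,108],[0,52,108]),seg([0,-52,108],[0,52,108]),seg([14,-52,108],[14,52,108]),seg([0,52,108],[14,52,108]),seg([0,-52,108],[14,-52,108])]
    for g in(1,-1): out+=[seg(b-8*X+g*12*n,b-66*X+g*12*n),seg(b-66*X+g*12*n,b-79*X+g*4*n)]
    return np.vstack(out)
def fit(model,p0,names,rng):
    V=[load(n) for n in names]
    def cost(p,k):
        c=0
        for im,T,g in V:
            u=proj(T,model(p,T)).astype(np.float32); gg=cv2.GaussianBlur(g,(0,0),k) if k else g
            c-=cv2.remap(gg,u[:,0],u[:,1],cv2.INTER_LINEAR).mean()
        return c
    best=None
    for k,N in((4,400),(1.5,0),(0.01,0)):
        VV=[(im,T,cv2.GaussianBlur(g,(0,0),k)) for im,T,g in V]
        def c(p): return -sum(cv2.remap(g,*[a.copy() for a in proj(T,model(p,T)).astype(np.float32).T],cv2.INTER_LINEAR).mean() for im,T,g in VV)
        if N:
            r=np.random.default_rng(0); cand=[np.array(p0)+r.uniform(-1,1,3)*rng for _ in range(N)]; cand.sort(key=c); starts=cand[:6]
        else: starts=[best]
        sol=[minimize(c,q,method='Nelder-Mead',options=dict(initial_simplex=np.vstack([q]+[q+e for e in np.diag([3,3,.03])]),xatol=.02,fatol=.01)) for q in starts]
        s=min(sol,key=lambda z:z.fun); best=s.x
    return best,s.fun/len(V)
E
cat > run.py <<'E'
from fit import *
fits=dict(N=(washer,(391,-250,-np.pi/2),['N'],[20,20,.3]),F=(washer,(501,-425,np.pi/2),['F'],[20,20,.3]),A=(fixture,(615,-170,0),['A','B'],[30,30,.3]))
tiles={}
for k,(mo,p0,ns,rg) in fits.items():
    p,c=fit(mo,p0,ns,np.array(rg)); print(k,p.round(2),c)
    for n in ns:
        q,cc=fit(mo,p,[n],np.array([6,6,.05])); print('  ',n,q.round(2),cc)
        im,T,_=load(n); u=proj(T,mo(p,T)); o=(u.mean(0)-[100,75]).clip(0).astype(int)
        t=cv2.resize(im[o[1]:o[1]+150,o[0]:o[0]+200],(400,300),interpolation=cv2.INTER_CUBIC)
        for a in ((u-o)*2+.5): cv2.circle(t,tuple(int(round(v)) for v in a),0,(0,0,255),-1)
        tiles[n]=t
        print('   origin',o)
cv2.imwrite('pics/fit.png',np.vstack([np.hstack([tiles['N'],tiles['F']]),np.hstack([tiles['A'],tiles['B']])]))
E
python3 run.py
```

```text
N [ 385.01 -236.7    -1.58] -141.11572265625
   N [ 385.08 -236.69   -1.58] -141.12220764160156
   origin [141  44]
F [ 500.89 -425.82    1.52] -135.0079803466797
   F [ 500.89 -425.84    1.52] -135.00750732421875
   origin [154  16]
A [ 6.4251e+02 -1.8805e+02  4.0000e-02] -113.3896713256836
   A [ 6.4271e+02 -1.8782e+02  4.0000e-02] -110.66387176513672
   origin [180  10]
   B [ 643.54 -189.47    0.  ] -125.6187515258789
   origin [86  8]
```

View pics/fit.png

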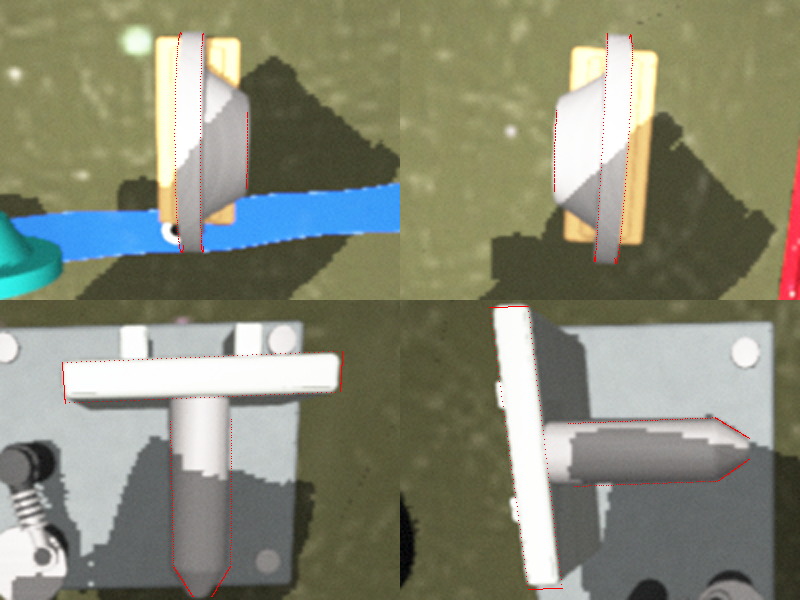

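The overlays sit on the rims, plate and arbor. The near washer is N, with its hub to -y, and the far one is F, with its hub to +y. Both go on with the tool at yaw ≈ -π/2. I'll place N first.

```bash
cat > job.py <<'E'
from h import *
A=0.037; SEAT=np.array([642.8,-188.2]); U=np.array([np.cos(A),np.sin(A)]); YP=-np.pi/2+A
def fx(px,z,py=0): return [*(SEAT+U*px+py*np.array([-U[1],U[0]])),z]
def pick(x,y,yaw):
    arm.grip(45); arm.move_ptp([x,y,330],[np.pi,0,yaw]); arm.move_linear([x,y,270],feed=120)
    arm.grip(0); print('width',arm.current_width(),arm.current_gripper_force())
    if not 8<arm.current_width()<13: raise SystemExit('bad grasp')
    arm.move_linear([x,y,365],feed=120); print('lifted',arm.current_width(),arm.current_clock())
def place(px,opening):
    arm.move_ptp(fx(-140,365),[np.pi,0,YP]); arm.move_linear(fx(-140,310.5),feed=120)
    s=arm.move_linear(fx(px,310.5),feed=70,force_limit=20)
    d=np.array(arm.current_ee_pos()); print('stop',s,(d[:2]-SEAT)@U,d[2],arm.current_force(),arm.current_width())
    return s
E
python3 - <<'E'
from job import *
pick(385.0,-241.7,-.009)
place(-2,30)
im=arm.capture('wrist');im2=arm.capture('side');cv2.imwrite('pics/p1.png',np.hstack([cv2.resize(im,(400,300)),cv2.resize(im2[120:240,220:380],(400,300))]))
print(arm.current_clock())
E
```

```text
width 8.168683595867696 60.62841156497598
lifted 8.170631161210594 18.4583
stop False -4.050270650491172 309.94928451509605 [-7.83374135  0.22577795  0.2204871 ] 8.275094900004824
25.0667
```

View pics/p1.png

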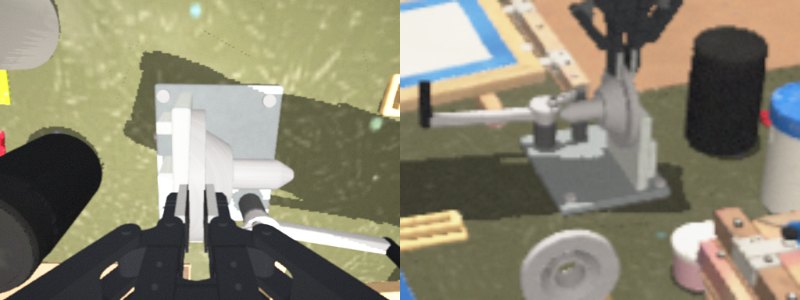

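The picture shows washer N on the arbor with its rim flat on the plate and its hub towards the robot. I'll release it and fetch F.

```bash
python3 - <<'E'
from job import *
arm.grip(26); arm.move_linear(fx(-4,365),feed=150)
pick(501.1,-420.8,-.05)
place(-52.5,24)
im=arm.capture('wrist');im2=arm.capture('side');cv2.imwrite('pics/p2.png',np.hstack([cv2.resize(im,(400,300)),cv2.resize(im2[120:240,220:380],(400,300))]))
print(arm.current_clock())
E
```

```text
width 8.104108185951432 61.315580662339926
lifted 7.8083442091349236 31.875
stop False -54.40636232663981 309.7891820299368 [-7.08853436  0.40495386 -0.0453805 ] 8.448703814823213
37.6833
```

View pics/p2.png

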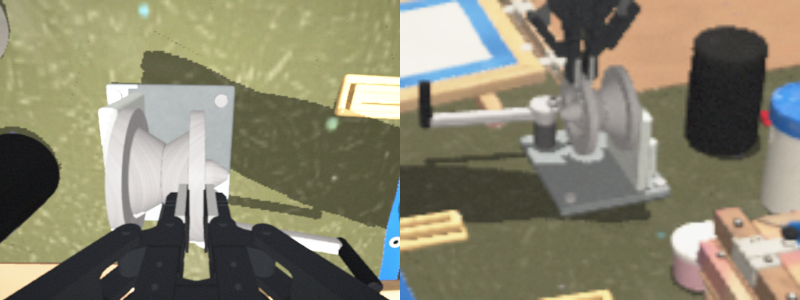

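F is on, and the hubs meet. I'll release it and triangulate the handle and hinge from the earlier views, taking one fresh view to check.

```bash
python3 - <<'E'
from job import *
from fit import load,proj,K
arm.grip(24); arm.move_linear(fx(-54.4,365),feed=150)
arm.move_ptp([440,-150,400],[np.pi,0,0]); arm.wait(.25)
W=np.eye(4); W[:3,:3]=R.from_euler('xyz',arm.current_tcp_rot()).as_matrix(); W[:3,3]=arm.current_ee_pos()
T=W@np.array(arm.camera_model('wrist')['tool_from_camera']); im=arm.capture('wrist'); np.savez('wL.npz',im=im,T=T)
def ray(n,px):
    T=load(n)[1]; d=T[:3,:3]@np.linalg.inv(K)@[*px,1]; return T[:3,3],d
def atz(n,px,z): o,d=ray(n,px); return (o+d*(z-o[2])/d[2]).round(1)
def tri(obs):
    M=np.zeros((3,3));b=np.zeros(3)
    for n,p in obs:
        o,d=ray(n,p); d=d/np.linalg.norm(d); P=np.eye(3)-np.outer(d,d); M+=P;b+=P@o
    return np.linalg.solve(M,b).round(1)
h=[('0',(263*.64,384*.64)),('B',(323*1.28,158*1.28)),('A',(135*1.28,233*1.28))]
g=[('0',(297*.64,143*.64)),('B',(197*1.28,130*1.28)),('A',(150*1.28,109*1.28))]
print('handle top z110',[atz(*q,110) for q in h],tri(h)); print('hinge',tri(g))
cv2.imwrite('pics/L.png',cv2.resize(im,(800,600),interpolation=cv2.INTER_CUBIC)); print(arm.current_clock())
E
```

```text
handle top z110 [array([429. , -89.3, 110. ]), array([430.6, -92. , 110. ]), array([428.2, -89.9, 110. ])] [430.  -90.7 111.1]
hinge [ 570.3 -106.9   45.9]
42.7167
```

View pics/L.png

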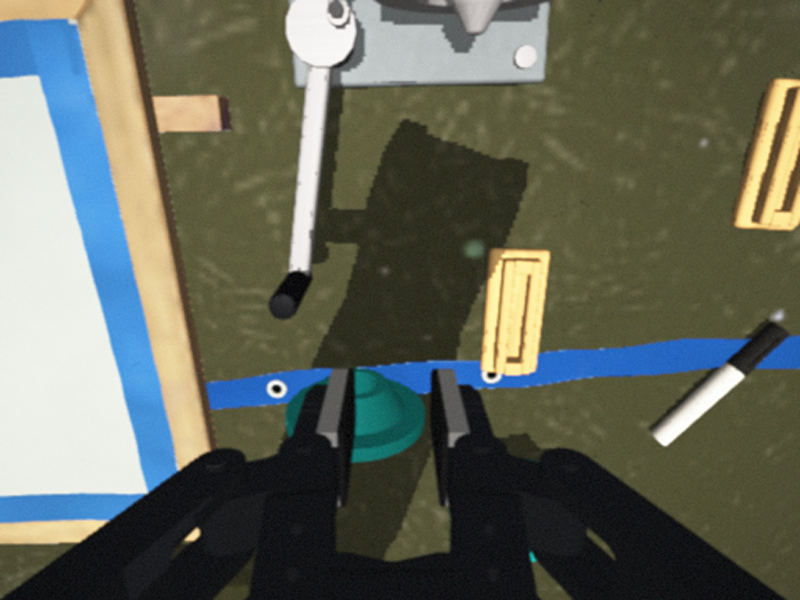

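The handle top is at L (284,305), which puts it at about (430,-91). The hinge works out at about (574,-107). I'll cage the handle loosely, follow the arc past the high point and lift off so it snaps shut.

```bash
python3 - <<'E'
from job import *
H=np.array([574.,-107.]); h0=np.array([430.,-91.]); r=np.linalg.norm(h0-H); p0=np.arctan2(*(h0-H)[::-1])%(2*np.pi)
P=lambda t,z:[*(H+r*np.array([np.cos(p0+t),np.sin(p0+t)])),z]; O=lambda t:[np.pi,0,p0+t-np.pi]
print(r,p0)
arm.grip(40); arm.move_ptp(P(0,310),O(0)); s=arm.move_linear(P(0,261),feed=100,force_limit=15); print('down',s)
if s: arm.move_linear(P(0,320)); raise SystemExit
arm.grip(26); print(arm.current_width(),arm.current_clock())
for t in np.linspace(0,1.36,9)[1:]:
    arm.move_linear(P(t,261),feed=90,orientation=O(t)); print(round(t,2),np.round(arm.current_force(),1))
arm.move_linear(P(1.36,350),feed=150); arm.wait(.3); print(arm.current_clock())
im2=arm.capture('side'); im=arm.capture('scene'); cv2.imwrite('pics/L2.png',np.hstack([cv2.resize(im[60:240,160:400],(400,300)),cv2.resize(im2[120:240,220:380],(400,300))]))
E
```

```text
144.88616221019868 3.0309354324158977
down False
25.86569763654715 44.4583
0.17 [-1.9  3.4  2.3]
0.34 [-2.4  2.9  1.8]
0.51 [-2.7  2.2 -0. ]
0.68 [-2.   1.  -0.3]
0.85 [-1.   0.7  0.8]
1.02 [ 0.3 -0.6  0.5]
1.19 [ 0.9 -0.8  1.7]
1.36 [ 3.1 -0.2  1.6]
48.9
```

View pics/L2.png

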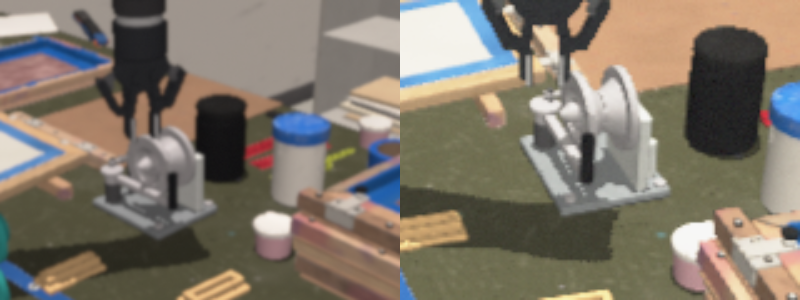

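The lever is across the pack and the handle now stands at the near side, about (588,158) in the right crop. I'll do one numeric check of the washers and handle against the model before handing in.

```bash
cat > chk.py <<'E'
from job import *
import fit as F
arm.move_ptp([585,-120,400],[np.pi,0,-np.pi/2]); arm.wait(.25)
W=np.eye(4); W[:3,:3]=R.from_euler('xyz',arm.current_tcp_rot()).as_matrix(); W[:3,3]=arm.current_ee_pos()
T=W@np.array(arm.camera_model('wrist')['tool_from_camera']); im=arm.capture('wrist'); np.savez('wC.npz',im=im,T=T)
def w96(p,T):
    Q=F.washer(p,T); Q[:,2]+=36; return Q
def loc(p): 
    d=np.array(p)-SEAT; return np.round([d@U,d@[-U[1],U[0]]],1)
for n,px,a in(('first',0,np.pi+A),('second',-60,A)):
    p,c=F.fit(w96,(*(SEAT+U*px),a),['C'],np.array([9,9,.1])); print(n,loc(p[:2]),(p[2]-A).round(3),c)
for l in('lever_grip','washer_a'):
    for d in arm.boxes_of('wrist',l):
        q=(T@np.r_[d['position'],1])[:3]; print(l,round(d['p'],2),q.round(),loc(q[:2]))
q=F.proj(T,np.array([[584.,-252,110],[574,-107,64]])); print('expected handle px',q.round())
hsv=cv2.cvtColor(im,cv2.COLOR_BGR2HSV)[...,2]; x,y=q[0].astype(int); b=(hsv<45).astype(np.uint8); b[:, :max(0,x-50)]=0; b[:,x+50:]=0; b[:max(0,y-50)]=0; b[y+50:]=0
n,_,st,ce=cv2.connectedComponentsWithStats(b); print([(s[:5].tolist(),c.round().tolist()) for s,c in zip(st[1:],ce[1:]) if s[4]>40])
print(arm.current_clock())
E
python3 chk.py
```

```text
first [0.8 1.6] 3.121 -126.65786743164062
second [-61.1   3.5] 0.023 -109.27253723144531
lever_grip 0.84 [ 572. -162.   67.] [-69.4  29. ]
washer_a 0.93 [ 594. -193.  134.] [-49.4  -2.6]
washer_a 0.91 [ 631. -195.  129.] [-11.9  -6.2]
washer_a 0.77 [ 338. -126.   50.] [-302.1   73.7]
washer_a 0.69 [ 595. -159.   20.] [-46.8  30.7]
expected handle px [[254.   4.]
 [263. 179.]]
[([254, 0, 23, 22, 256], [263.0, 12.0])]
52.125
```

```bash
cat > chk2.py <<'E'
from job import *
import fit as F
arm.move_ptp([585,-175,400],[np.pi,0,-np.pi/2]); arm.wait(.25)
W=np.eye(4); W[:3,:3]=R.from_euler('xyz',arm.current_tcp_rot()).as_matrix(); W[:3,3]=arm.current_ee_pos()
T=W@np.array(arm.camera_model('wrist')['tool_from_camera']); im=arm.capture('wrist'); np.savez('wD.npz',im=im,T=T)
v=im.max(2)
def score(p):  # dark inside the projected handle, bright outside
    t=np.linspace(0,2*np.pi,24); C=np.array([574,-107])+145*np.array([np.cos(p),np.sin(p)])
    P=np.vstack([np.c_[C[0]+8*np.cos(t),C[1]+8*np.sin(t),0*t+z] for z in(66,110)])
    h=cv2.convexHull(F.proj(T,P).astype(np.float32)).astype(int); M=np.zeros(v.shape,np.uint8); cv2.fillConvexPoly(M,h,1)
    D=cv2.dilate(M,np.ones((9,9)))-M; return (v[D>0]<45).mean()-(v[M>0]<45).mean()
th=np.arange(1.4,1.9,.01); s=[score(3.031+a) for a in th]; i=np.argmin(s); print('lever',th[i],s[i],[round(x,2) for x in s[max(0,i-5):i+6]])
print(arm.current_clock())
E
python3 chk2.py
```

```text
lever 1.7100000000000002 -0.11524136241117373 [np.float64(0.01), np.float64(-0.01), np.float64(-0.04), np.float64(-0.07), np.float64(-0.1), np.float64(-0.12), np.float64(-0.11), np.float64(-0.11), np.float64(-0.08), np.float64(-0.07), np.float64(-0.04)]
52.7583
```

```bash
python3 - <<'E'
from job import *
import fit as F
d=np.load('wD.npz'); im,T=d['im'],d['T']; v=im.max(2)
x,y=F.proj(T,np.array([[584.,-252,100]]))[0].astype(int); print(x,y)
print(v[y-24:y+25:3,x-30:x+31:3])
def s2(hx,hy):
    t=np.linspace(0,2*np.pi,24)
    P=np.vstack([np.c_[hx+8*np.cos(t),hy+8*np.sin(t),0*t+z] for z in(66,110)])
    h=cv2.convexHull(F.proj(T,P).astype(np.float32)).astype(int); M=np.zeros(v.shape,np.uint8); cv2.fillConvexPoly(M,h,1)
    D=cv2.dilate(M,np.ones((7,7)))-M; return v[M>0].mean()-v[D>0].mean()
b=min(((s2(a,c),a,c) for a in range(565,605) for c in range(-270,-235)));print(b)
print('angle',np.arctan2(b[2]+107,b[1]-574)%(2*np.pi)-3.031)
E
```

```text
253 83
[[121 118 121 121 119 119 118 117 116 121 115 113 119 118 118 121 119 118
  114 119 119]
 [123 127 120 123 121 119 119 122 120 124 119 118 119 116 113 115 117 113
  116 114 117]
 [125 123 125 122 121 123 124 118 118 122 119 116 112 122 123 121 117 117
  117 117 123]
 [ 75 120 126 126 127 120 122 125 122 124  83  68  60  73  69  95 115 119
  130 131 118]
 [ 67  60  63  89 117 111 123 127 130 125  67  61  40  66  73  70  55 110
  129 126 118]
 [ 62  60  59  63  61  62  75  83 130 108  62  43  68  77  73  72  70  56
  121 116 120]
 [ 62  64  61  60  63  71  77  73  61  59  56  35  68  76  77  76  69  56
  114 120 119]
 [ 58  63  60  59  61  66  66  66  58  59  56  36  72  68  75  74  71  56
  139 131 118]
 [ 62  73  70  61  57  62  61  58  59  58  61  37  64  72  71  72  68  67
  148 127 123]
 [ 75  79  75  73  74  72  79  84  84  87  89 101  68  21  45  64  55 132
  161 173 170]
 [122 127 130 129 128 125 129 129 127 124 128 120 159 143  88 128 120 126
  142 231 235]
 [125 126 127 132 125 127 131 126 129 130 130 120 158 168 163 163 124 126
  127 128 159]
 [128 127 128 131 128 129 132 127 125 127 122 119 158 166 164 164 157 164
  128 130 127]
 [128 129 128 126 129 127 125 126 124 125 128 120 156 170 166 167 155 173
  165 125 126]
 [127 133 127 127 132 131 128 122 124 124 125 123 159 168 170 165 156 170
  163 129 122]
 [126 128 129 129 128 131 129 128 134 128 125 115 158 164 166 168 153 164
  147 126 126]
 [128 126 128 122 125 125 121 140 142 143 139 119 158 169 169 164 134 135
  131 125 124]]
(np.float64(-46.62686104218362), 575, -256)
angle 1.688100289016012
```

```bash
python3 - <<'E'
from job import *
import fit as F
def ang(n,c0,c1,p):  # fit arm top-face edges (z=64): params hinge offset normal, angle
    im,T,g=F.load(n)
    from scipy.optimize import minimize
    c0=np.array(c0)
    def cost(q,gg):
        a,off=q; u=np.array([np.cos(a),np.sin(a)]); nrm=np.array([-u[1],u[0]]); s=np.linspace(c0[0],c0[1],200)[:,None]; c=0
        for e in(6.5,-6.5):
            P=np.c_[np.array([574,-107])+s*u+(off+e)*nrm,0*s+64]; w=F.proj(T,P).astype(np.float32)
            c-=cv2.remap(gg,w[:,0].copy(),w[:,1].copy(),cv2.INTER_LINEAR).mean()
        return c
    gg=cv2.GaussianBlur(g,(0,0),1.)
    grid=min(((cost((p+a,o),gg),p+a,o) for a in np.arange(-.15,.15,.01) for o in np.arange(-10,10.1,.5)))
    r=minimize(cost,grid[1:],args=(gg,),method='Nelder-Mead',options=dict(initial_simplex=[grid[1:],(grid[1]+.01,grid[2]),(grid[1],grid[2]+1)]));return r.x.round(4),r.fun
for n,p in(('L',3.03),('0',3.03),('A',3.03)): print(n,ang(n,(35,130),0,p))
print('B open',ang('B',(35,130),0,3.03))
for n in'CD': print(n,ang(n,(75,125) if n=='C' else (95,130),0,3.03+1.72))
E
```

```text
L (array([2.9863, 4.477 ]), np.float64(-296.02972412109375))
0 (array([2.9878, 4.6197]), np.float64(-296.7379150390625))
A (array([2.9857, 4.4311]), np.float64(-296.06219482421875))
B open (array([2.9821, 7.5156]), np.float64(-291.1011047363281))
C (array([  4.767 , -17.8591]), np.float64(-246.05435180664062))
D (array([  4.7317, -14.343 ]), np.float64(-246.7991180419922))
```

The arm's direction turned from 2.986 rad (open) to about 4.75 rad, a swing of about 1.75 rad, so it is fully shut. Both washers measure home.

```bash
python3 -c "
from h import *
print(arm.close_job(),arm.current_clock())"
```

```text
the job is handed in; nothing more can be done
the job is handed in; nothing more can be done
```

I built the spring pack and handed the job in: by camera measurement both washers sit hub to hub against the plate and the lever is snapped shut (about 1.75 rad); no verdict was returned.

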